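Spread and sanitise traded-in earbud cases in the UV tray

ROBOT

A 6-joint arm with a two-finger parallel gripper is mounted at the origin on the work surface. World frame = base frame: x ahead of the robot, y to its left, z up, the work surface at z = 0. Lengths are in mm, angles in rad, forces in N, time in s.
With the tool pointing down it reaches from about 200 to 875 mm from the base axis. Payload 3.4 kg.
Tool frame: the origin (TCP) lies between the finger pads; the fingertips stand 8 mm ahead of it and the grasp point (between the pads) lies 11 mm behind it; z points along the fingers, y is the line along which they close (so a half turn about z gives the same grasp; the last joint's range is limited). The gripper opens to 94 mm and grips with 3 to 60 N. Pads are 16 mm wide; open, the fingers measure 119 mm over their backs; the gripper's body (75 mm by 177 mm) begins 78 mm behind the grasp point.
Start: joints at [1.064, 0.276, 1.505, -0, 1.361, -0.121], TCP at [216.393, 532.765, 213.493] pointing down, gripper open.
Joint ranges: [-2.89, 2.89], [-0.75, 2.08], [0.22, 2.7], [-1.18, 4.32], [0.11, 2.71], [-2.7, 2.7]. Speed limits (rad/s): [2.57, 2.57, 3.14, 3.14, 3.14, 3.14].

INTERFACE

Orientations are given as [roll, pitch, yaw] about the fixed x, y, z axes, in that order (R = Rz(yaw) Ry(pitch) Rx(roll)).
In Python, from bench import * gives the robot as it stands.
- The arm moves only by the tool drive_tool, never from a script. Its argument "series" is a list of rows, each a list of 3 entries, a list of its own where there are three numbers: the shift along the tool's x, y, z in cm, then the turn, a rotation vector about the tool's x, y, z in degrees, then the closure, from -1 (fully open) to 1 (shut). A call has 1 to 20 rows; each row is the pose to reach, as a shift and turn from the pose commanded when the call began, along the tool's axes at that moment; what a row does not reach only later rows make up. A row lasts 1/10 s, in which the tool goes at most 50 mm and 8.59 degrees, less where a joint would pass 70% of its speed; a pose out of reach is approached as far as the arm can. A call with a gripper value outside its range is refused whole. The fingers move at their own pace and stop on an object; "grip_force" is the grip in N (left out, the last holds). Time passes only in rows, so rows that repeat a pose let the fingers close. It gives the time, the measured TCP pose, the force, the opening and the grip force at its end, in the units of the state.
- get_state(): the state, without advancing time (a new reading comes with each control period).
- capture(name): name is "scene" or "side" or "wrist"; returns (picture, depth): 400x640x3 uint8, red, green, blue; 400x640 float32, mm along the optical axis (not along the pixel's ray), 0 where there is no reading.
- get_calibration(name): a dict with "intrinsics" (3x3 intrinsics, pixels), "D" ([k1, k2, p1, p2, k3] as OpenCV has them; the pictures are not rectified), "extrinsics" (4x4, takes a point from camera to world coordinates); the wrist camera has in their place "mount" (4x4, takes a point from camera to tool coordinates, whose origin is the TCP and whose axes are the flange's). Camera axes: x right, y down, z forward; pixel columns grow to the right and rows downward; lengths in mm; the calibration is good to about 2 mm. A picture is of the moment at which its call begins: read the wrist's pose just before it. get_calibration takes no time and is no camera call.
- hand_in(): hands the job in; it is judged then, once.
The state is a dict: "time_s": time; "joint_positions": joint angles; "qd": joint speeds; "tau": joint torques, N m; "eef_pos": TCP position; "eef_rot": TCP orientation; "force": force on the tool from outside, world axes, zero at the start; "wrist_torque": the same for the moment, N m; "width": finger opening in mm; "finger_force": force on a finger pad.
Only numpy, scipy, OpenCV 4.12 (cv2) and the standard library are available. Lean on these libraries where they do the work, as an engineer would, in place of code of your own. Each camera call takes 0.05 s, during which the arm holds its last target. There are 200 camera calls.

TASK

Sanitise the heap of earbud cases in the UV tray: with the lamp head slid left to its parking stop, spread the cases evenly over the whole tray in a single layer, every case lying flat with about a finger's width of bare tray between it and the next, and no quarter of the tray left empty. Then give them a shot from the blue spray can (press its red cap fully down for a moment and let it spring back up), and only then slide the lamp head to its other stop, over the middle of the tray. Leave the other things on the bench as they are, and finish with the layer still spread, putting right any case that has been knocked out of place.

Things in the scene. Friction and masses are not known exactly. Their poses are not given: they have to be found in the camera images.
- tray_mid (a point): centre of the floor of the UV tray (bare metal floor, white rim), fixed, 6 mm above the bench. x points away from the robot, y to the left (turned by up to 0.1 rad). Inside, the tray measures 240 mm along x and 340 mm along y; its rim is 10 mm thick and stands 12 mm above the floor
- station: the whole fixed sanitising station; origin on the bench straight below the tray's centre, axes as the tray's. Behind the tray, at x = 135 to 210 mm, a low rail (34 mm high, its end stops 65 mm) runs along y from -150 to 410 mm and carries the lamp head
- lamp (a joint): UV lamp head along its rail, m: 0 at the left parking stop, clear of the tray; grows along the tray's -y to 0.30 at the stop over the tray's middle. About 2.5 N of friction; stays where left. The head is a white box 270 mm (x) by 100 mm (y), 133 to 173 mm above the bench; an upright, up to 185 mm high, carries it 180 mm behind the tray's centre
- lamp_grip (a point): middle of the black handle bar on top of the lamp head, 205 mm above the bench; the bar lies along the tray's x, 80 mm long, 18 mm wide (along y), 197 to 217 mm above the bench, free above and at both sides; rides with the lamp
- cap (a joint): travel of the spray can's cap, m: 0 up (sprung), 0.006 fully down; starts to move at about 1.5 N, fully down at about 6 N, springs back when let go
- cap_top (a point): middle of the top of the red cap (32 mm across), 167 mm above the bench when up, on the blue spray can (52 mm across) fixed in a holder 84 mm across to the right of the tray. The white bottle with a steel top, 126 mm high, is a solvent dispenser and not wanted; the two may have changed places
- case1: white earbud case: a round pebble 60 mm across and 30 mm high with edges rounded by about 10 mm, flat top and bottom, about 60 g, origin at its centre (15 mm above what it lies on), z axis along its own axis; it may lie either face up. The cases start heaped up to three high in the tray
- case2: black earbud case: a round pebble 60 mm across and 30 mm high with edges rounded by about 10 mm, flat top and bottom, about 60 g, origin at its centre (15 mm above what it lies on), z axis along its own axis; it may lie either face up. The cases start heaped up to three high in the tray
- case3: purple earbud case: a round pebble 60 mm across and 30 mm high with edges rounded by about 10 mm, flat top and bottom, about 60 g, origin at its centre (15 mm above what it lies on), z axis along its own axis; it may lie either face up. The cases start heaped up to three high in the tray
- case4: blue earbud case: a round pebble 60 mm across and 30 mm high with edges rounded by about 10 mm, flat top and bottom, about 60 g, origin at its centre (15 mm above what it lies on), z axis along its own axis; it may lie either face up. The cases start heaped up to three high in the tray
- case5: pink earbud case: a round pebble 60 mm across and 30 mm high with edges rounded by about 10 mm, flat top and bottom, about 60 g, origin at its centre (15 mm above what it lies on), z axis along its own axis; it may lie either face up. Absent in some starts. The cases start heaped up to three high in the tray
- case6: green earbud case: a round pebble 60 mm across and 30 mm high with edges rounded by about 10 mm, flat top and bottom, about 60 g, origin at its centre (15 mm above what it lies on), z axis along its own axis; it may lie either face up. Absent in some starts. The cases start heaped up to three high in the tray
- case7: orange earbud case: a round pebble 60 mm across and 30 mm high with edges rounded by about 10 mm, flat top and bottom, about 60 g, origin at its centre (15 mm above what it lies on), z axis along its own axis; it may lie either face up. Absent in some starts. The cases start heaped up to three high in the tray
- phone_black: bystander: black phone lying flat, 72 x 150 x 8 mm, origin under its centre
- phone_white: bystander: white-framed phone lying flat, 72 x 150 x 8 mm, origin under its centre
- driver: bystander: yellow-handled screwdriver lying down, 160 mm long
- brush: bystander: red-handled cleaning brush lying down, 170 mm long
- glue_tube: bystander: purple glue tube with a white nozzle lying down, about 120 mm long and 22 mm high
- flux_jar: bystander: small amber jar with a black lid, 52 mm across, 45 mm high
- mainboard: bystander: green phone mainboard lying flat, 60 x 85 x 4 mm
Mind the look-alikes: they are no part of the job. Leave any brown or yellow look-alike of the case3 alone.

How it is judged (in metres and radians):
On the way, in this order (a step that is already met when the one before it is completed fails the run):
1. with the lamp head parked at its left stop, all cases lie flat in one evenly spread layer in the tray (value of joint lamp below 0.012 m and z of case1 in the frame of tray_mid between 0.012 and 0.02 m and horizontal distance between each of case1, case2, case3, case4, case5, case6, case7 and tray_mid below 0.175 m and z of case2 in the frame of tray_mid between 0.012 and 0.02 m and z of case3 in the frame of tray_mid between 0.012 and 0.02 m and z of case4 in the frame of tray_mid between 0.012 and 0.02 m and z of case5 in the frame of tray_mid between 0.012 and 0.02 m and z of case6 in the frame of tray_mid between 0.012 and 0.02 m and z of case7 in the frame of tray_mid between 0.012 and 0.02 m and horizontal distance between case1 and case2 above 0.07 m and horizontal distance between each of case1, case2 and case3 above 0.07 m and horizontal distance between each of case1, case2, case3 and case4 above 0.07 m and horizontal distance between each of case1, case2, case3, case4 and case5 above 0.07 m and horizontal distance between each of case1, case2, case3, case4, case5 and case6 above 0.07 m and horizontal distance between each of case1, case2, case3, case4, case5, case6 and case7 above 0.07 m and ((x of case1 in the frame of tray_mid below 0 m and y of case1 in the frame of tray_mid below 0 m) or (x of case2 in the frame of tray_mid below 0 m and y of case2 in the frame of tray_mid below 0 m) or (x of case3 in the frame of tray_mid below 0 m and y of case3 in the frame of tray_mid below 0 m) or (x of case4 in the frame of tray_mid below 0 m and y of case4 in the frame of tray_mid below 0 m) or (x of case5 in the frame of tray_mid below 0 m and y of case5 in the frame of tray_mid below 0 m) or (x of case6 in the frame of tray_mid below 0 m and y of case6 in the frame of tray_mid below 0 m) or (x of case7 in the frame of tray_mid below 0 m and y of case7 in the frame of tray_mid below 0 m)) and ((x of case1 in the frame of tray_mid below 0 m and y of case1 in the frame of tray_mid above 0 m) or (x of case2 in the frame of tray_mid below 0 m and y of case2 in the frame of tray_mid above 0 m) or (x of case3 in the frame of tray_mid below 0 m and y of case3 in the frame of tray_mid above 0 m) or (x of case4 in the frame of tray_mid below 0 m and y of case4 in the frame of tray_mid above 0 m) or (x of case5 in the frame of tray_mid below 0 m and y of case5 in the frame of tray_mid above 0 m) or (x of case6 in the frame of tray_mid below 0 m and y of case6 in the frame of tray_mid above 0 m) or (x of case7 in the frame of tray_mid below 0 m and y of case7 in the frame of tray_mid above 0 m)) and ((x of case1 in the frame of tray_mid above 0 m and y of case1 in the frame of tray_mid below 0 m) or (x of case2 in the frame of tray_mid above 0 m and y of case2 in the frame of tray_mid below 0 m) or (x of case3 in the frame of tray_mid above 0 m and y of case3 in the frame of tray_mid below 0 m) or (x of case4 in the frame of tray_mid above 0 m and y of case4 in the frame of tray_mid below 0 m) or (x of case5 in the frame of tray_mid above 0 m and y of case5 in the frame of tray_mid below 0 m) or (x of case6 in the frame of tray_mid above 0 m and y of case6 in the frame of tray_mid below 0 m) or (x of case7 in the frame of tray_mid above 0 m and y of case7 in the frame of tray_mid below 0 m)) and ((x of case1 in the frame of tray_mid above 0 m and y of case1 in the frame of tray_mid above 0 m) or (x of case2 in the frame of tray_mid above 0 m and y of case2 in the frame of tray_mid above 0 m) or (x of case3 in the frame of tray_mid above 0 m and y of case3 in the frame of tray_mid above 0 m) or (x of case4 in the frame of tray_mid above 0 m and y of case4 in the frame of tray_mid above 0 m) or (x of case5 in the frame of tray_mid above 0 m and y of case5 in the frame of tray_mid above 0 m) or (x of case6 in the frame of tray_mid above 0 m and y of case6 in the frame of tray_mid above 0 m) or (x of case7 in the frame of tray_mid above 0 m and y of case7 in the frame of tray_mid above 0 m))), for 0.3 s.
2. the spray can's cap is pressed fully down, the lamp head still parked (value of joint cap above 0.0048 m and value of joint lamp below 0.012 m), for 0.1 s.
3. the cap is up again and the lamp head stands at its stop over the middle of the tray (value of joint cap below 0.0015 m and value of joint lamp above 0.29 m), for 0.2 s.
At the end, for the whole second after the job is handed in: each case lies flat on the tray floor (centre 12 to 20 mm above it) inside the rim, at rest; no two centres closer than 70 mm (10 mm gap); each quarter of the tray holds a case centre; cap up within 1.5 mm; lamp head within 10 mm of its stop over the middle of the tray (all of step 3 and z of case1 in the frame of tray_mid between 0.012 and 0.02 m and horizontal distance between each of case1, case2, case3, case4, case5, case6, case7 and tray_mid below 0.175 m and z of case2 in the frame of tray_mid between 0.012 and 0.02 m and z of case3 in the frame of tray_mid between 0.012 and 0.02 m and z of case4 in the frame of tray_mid between 0.012 and 0.02 m and z of case5 in the frame of tray_mid between 0.012 and 0.02 m and z of case6 in the frame of tray_mid between 0.012 and 0.02 m and z of case7 in the frame of tray_mid between 0.012 and 0.02 m and horizontal distance between case1 and case2 above 0.07 m and horizontal distance between each of case1, case2 and case3 above 0.07 m and horizontal distance between each of case1, case2, case3 and case4 above 0.07 m and horizontal distance between each of case1, case2, case3, case4 and case5 above 0.07 m and horizontal distance between each of case1, case2, case3, case4, case5 and case6 above 0.07 m and horizontal distance between each of case1, case2, case3, case4, case5, case6 and case7 above 0.07 m and ((x of case1 in the frame of tray_mid below 0 m and y of case1 in the frame of tray_mid below 0 m) or (x of case2 in the frame of tray_mid below 0 m and y of case2 in the frame of tray_mid below 0 m) or (x of case3 in the frame of tray_mid below 0 m and y of case3 in the frame of tray_mid below 0 m) or (x of case4 in the frame of tray_mid below 0 m and y of case4 in the frame of tray_mid below 0 m) or (x of case5 in the frame of tray_mid below 0 m and y of case5 in the frame of tray_mid below 0 m) or (x of case6 in the frame of tray_mid below 0 m and y of case6 in the frame of tray_mid below 0 m) or (x of case7 in the frame of tray_mid below 0 m and y of case7 in the frame of tray_mid below 0 m)) and ((x of case1 in the frame of tray_mid below 0 m and y of case1 in the frame of tray_mid above 0 m) or (x of case2 in the frame of tray_mid below 0 m and y of case2 in the frame of tray_mid above 0 m) or (x of case3 in the frame of tray_mid below 0 m and y of case3 in the frame of tray_mid above 0 m) or (x of case4 in the frame of tray_mid below 0 m and y of case4 in the frame of tray_mid above 0 m) or (x of case5 in the frame of tray_mid below 0 m and y of case5 in the frame of tray_mid above 0 m) or (x of case6 in the frame of tray_mid below 0 m and y of case6 in the frame of tray_mid above 0 m) or (x of case7 in the frame of tray_mid below 0 m and y of case7 in the frame of tray_mid above 0 m)) and ((x of case1 in the frame of tray_mid above 0 m and y of case1 in the frame of tray_mid below 0 m) or (x of case2 in the frame of tray_mid above 0 m and y of case2 in the frame of tray_mid below 0 m) or (x of case3 in the frame of tray_mid above 0 m and y of case3 in the frame of tray_mid below 0 m) or (x of case4 in the frame of tray_mid above 0 m and y of case4 in the frame of tray_mid below 0 m) or (x of case5 in the frame of tray_mid above 0 m and y of case5 in the frame of tray_mid below 0 m) or (x of case6 in the frame of tray_mid above 0 m and y of case6 in the frame of tray_mid below 0 m) or (x of case7 in the frame of tray_mid above 0 m and y of case7 in the frame of tray_mid below 0 m)) and ((x of case1 in the frame of tray_mid above 0 m and y of case1 in the frame of tray_mid above 0 m) or (x of case2 in the frame of tray_mid above 0 m and y of case2 in the frame of tray_mid above 0 m) or (x of case3 in the frame of tray_mid above 0 m and y of case3 in the frame of tray_mid above 0 m) or (x of case4 in the frame of tray_mid above 0 m and y of case4 in the frame of tray_mid above 0 m) or (x of case5 in the frame of tray_mid above 0 m and y of case5 in the frame of tray_mid above 0 m) or (x of case6 in the frame of tray_mid above 0 m and y of case6 in the frame of tray_mid above 0 m) or (x of case7 in the frame of tray_mid above 0 m and y of case7 in the frame of tray_mid above 0 m)) and linear speed of each of case1, case2, case3, case4, case5, case6, case7 below 0.02 m/s); the robot touches nothing.
It fails at once if a bystander is moved by more than 30 mm (distance of any of phone_black, phone_white, driver, brush, glue_tube, flux_jar, mainboard from where it was at the start of the episode above 0.03 m).
Of case5, case6, case7 only 1 to 3 are there at a start; the rules pass over those that are not, and their reading is None.
At some moment in a run one of case1, case2, case3, case4, case5, case6, case7 may be knocked a few centimetres aside while the robot is not near it.
Once in a run the grip may slacken for a moment while it holds something.
It also fails if it takes over 208 s, if anything falls off the work surface, if the arm or the gripper's body presses on something with over 40 N, if the wrist force passes 120 N, or if a joint passes its speed limit or range.

## Working session

There is one attempt and no reset: what is moved stays moved. The work goes in short steps, Python scripts to look and compute and a tool call to move; the robot and the scene stay as the last step left them, time stands still between calls to the robot, and variables do not carry over. Pictures are saved under pics/ and viewed, at most 14 in all, crops included, and the job is handed in when it is done.

Besides the shell and the picture viewer there is one more tool, called after "Call:" as name(argument=value, ...) on one line, values as JSON. drive_tool: Moves the arm, as the interface text tells. Its arguments: {"type":"object","properties":{"series":{"type":"array"},"grip_force":{"type":"number"}},"required":["series"]}

```bash
ls; mkdir -p pics
python3 - <<'E'
from bench import *
import cv2,numpy as np
for n in ("scene","side"):
    p,d=capture(n); cv2.imwrite(f"pics/{n}0.png",p[:,:,::-1]); np.save(f"pics/{n}0.npy",d)
    c=get_calibration(n); print(n,c)
print(get_calibration("wrist")); s=get_state(); print(s)
E
```

```text
pics
scene {'intrinsics': array([[433.24362826,   0.        , 314.71036778],
       [  0.        , 433.24362826, 197.24593999],
       [  0.        ,   0.        ,   1.        ]]), 'D': array([0.00287269, 0.        , 0.        , 0.        , 0.        ]), 'extrinsics': array([[ 5.73051795e-01,  6.71945124e-01, -4.69149646e-01,
         1.07510050e+03],
       [ 8.19442195e-01, -4.61970823e-01,  3.39260148e-01,
        -4.44011896e+02],
       [ 1.12307542e-02, -5.78854652e-01, -8.15353397e-01,
         1.19176204e+03],
       [ 0.00000000e+00,  0.00000000e+00,  0.00000000e+00,
         1.00000000e+00]])}
side {'intrinsics': array([[390.54220586,   0.        , 317.84797536],
       [  0.        , 390.54220586, 202.9858147 ],
       [  0.        ,   0.        ,   1.        ]]), 'D': array([-0.06800146,  0.        ,  0.        ,  0.        ,  0.        ]), 'extrinsics': array([[ 7.10352481e-01, -4.80113787e-01,  5.14674756e-01,
        -1.75451455e+02],
       [-7.03845991e-01, -4.84986162e-01,  5.19027209e-01,
        -6.27633689e+02],
       [ 4.18015668e-04, -7.30944029e-01, -6.824372
[... 698 characters left out ...]
    1.00000000e+00]])}
{'time_s': 0.1, 'joint_positions': array([ 1.06396701e+00,  2.76522008e-01,  1.50593657e+00,  7.69216359e-06,
        1.36071186e+00, -1.21009611e-01]), 'qd': array([ 0.00095164, -0.00144464, -0.00259252, -0.00065189, -0.00194873,
        0.00140119]), 'tau': array([ 2.75990184e-03, -4.05454981e+01, -2.37782192e+01,  7.03386893e-02,
        2.98677525e-02, -4.61220293e-05]), 'eef_pos': array([216.16210672, 532.31717998, 212.72467187]), 'eef_rot': array([-3.14002731e+00, -1.97927322e-04,  2.75577118e+00]), 'force': array([0.98143365, 0.34673151, 0.41993691]), 'wrist_torque': array([-0.03852091,  0.02149645, -0.02385391]), 'finger_force': 0.0, 'width': 94.12388079026388}
```

View pics/scene0.png

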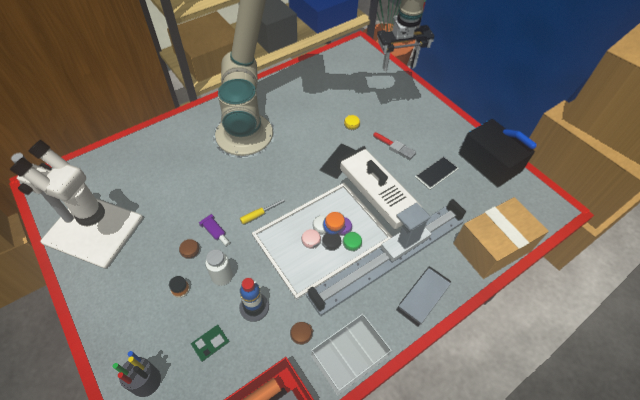

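View pics/side0.png

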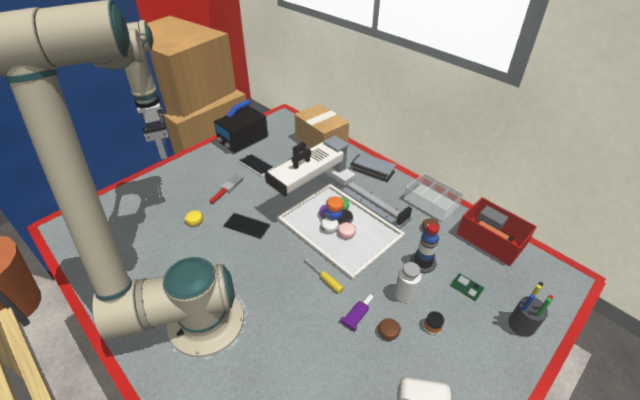

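Scene view: the tray is at about (325,240). In the heap, orange (335,223) is on top, with white (320,223), pink (311,238), black (332,240), green (352,241) and purple (347,227) around it; blue is only visible in the side view (333,213). The brown pucks (189,248) and (302,332) and the yellow one (352,121) are decoys. The blue can with the red cap is at (249,288) and the white bottle at (217,265).

```bash
cat > h.py <<'E'
from bench import *
import cv2,numpy as np
from scipy.spatial.transform import Rotation as R
def T(name,s=None):
    c=get_calibration(name)
    if name!="wrist": return c,c["extrinsics"]
    s=s or get_state(); M=np.eye(4); M[:3,:3]=R.from_euler("xyz",s["eef_rot"]).as_matrix(); M[:3,3]=s["eef_pos"]
    return c,M@c["mount"]
def rays(c,uv):
    n=cv2.undistortPoints(np.float64(uv).reshape(-1,1,2),c["intrinsics"],c["D"]).reshape(-1,2)
    return np.c_[n,np.ones(len(n))]
def cloud(c,E,d):
    v,u=np.mgrid[:400,:640]; r=rays(c,np.stack([u,v],-1).reshape(-1,2).astype(float))*d.reshape(-1,1)
    return (r@E[:3,:3].T+E[:3,3]).reshape(400,640,3)
def onplane(c,E,uv,z):
    r=rays(c,uv)@E[:3,:3].T; o=E[:3,3]; return o+r*((z-o[2])/r[:,2:3])
def proj(c,E,P):
    P=np.float64(P).reshape(-1,3); q=(P-E[:3,3])@E[:3,:3]
    return cv2.projectPoints(q,np.zeros(3),np.zeros(3),c["intrinsics"],c["D"])[0].reshape(-1,2)
E
python3 - <<'E'
from h import *
for n,pts in (("scene",dict(cap=(249,284),bot=(215,257),orange=(335,221),green=(353,240),pink=(311,237),handle=(376,172),c1=(253,236),c2=(345,184),c4=(300,294),mid=(300,265),bench=(180,200))),
            ("side",dict(cap=(432,226),bot=(410,269),orange=(334,203),blue=(334,213),pink=(347,230),white=(330,226),handle=(301,153),c1=(352,270),c2=(280,219),c4=(402,233),c3=(333,187)))):
    c,E=T(n); d=np.load(f"pics/{n}0.npy"); X=cloud(c,E,d)
    for k,(u,v) in pts.items(): print(n,k,X[v,u].round(0))
a=cv2.imread("pics/scene0.png")[170:310,235:465]; b=cv2.imread("pics/side0.png")[135:280,250:450]
cv2.imwrite("pics/cr.png",np.vstack([cv2.resize(a,(500,300),interpolation=2),cv2.resize(b,(500,300),interpolation=2)]))
E
```

```text
scene cap [ 612. -310.  168.]
scene bot [ 472. -341.  126.]
scene orange [551.  12.  97.]
scene green [608.  42.  35.]
scene pink [525. -58.  34.]
scene handle [541. 159. 216.]
scene c1 [ 408. -198.   10.]
scene c2 [400. 173.  -5.]
scene c4 [ 655. -185.   18.]
scene mid [ 573. -131.    4.]
scene bench [ 139. -325.   -6.]
side cap [ 605. -310.  171.]
side bot [ 464. -341.  128.]
side orange [532.   9.  99.]
side blue [522.  -1.  66.]
side pink [511. -71.  44.]
side white [489. -16.  38.]
side handle [534. 168. 220.]
side c1 [ 424. -174.    6.]
side c2 [405. 145.  16.]
side c4 [ 650. -197.   20.]
side c3 [656. 129.  20.]
```

View pics/cr.png

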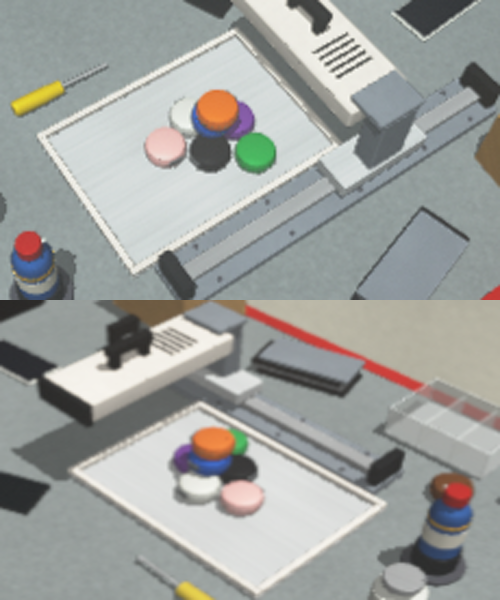

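The crops show the lamp head at about y=+163 mm, partly over the tray's left end. It is not parked, so it has to go left first. Next I fit the tray from the rim corners in both views, and the handle.

Run:
```python
from h import *
from scipy.optimize import least_squares
C=dict(c1=(-130,-180),c2=(-130,180),c3=(130,180),c4=(130,-180))
obs=[("scene",dict(c1=(252.5,233.5),c2=(343.6,184),c4=(296.2,296))),("side",dict(c1=(353,276.6),c2=(279.2,217),c3=(331.2,185.8),c4=(404,233)))]
for use in ([0],[1],[0,1]):
    L,W=[],[]
    for i in use:
        c,E=T(obs[i][0])
        for k,uv in obs[i][1].items(): L.append(C[k]); W.append(onplane(c,E,[uv],18)[0,:2])
    L,W=np.float64(L),np.float64(W)
    f=lambda p:(L@np.array([[np.cos(p[2]),np.sin(p[2])],[-np.sin(p[2]),np.cos(p[2])]])+p[:2]-W).ravel()
    r=least_squares(f,[530,-20,0]); print(use,r.x.round(3),r.fun.round(1))
for n in ("scene","side"):
    c,E=T(n); X=cloud(c,E,np.load(f"pics/{n}0.npy"))
    P=X.reshape(-1,3); m=(P[:,2]>205)&(P[:,2]<225)&(abs(P[:,0]-530)<70)&(abs(P[:,1]-165)<60)
    print(n,m.sum(),P[m].min(0).round(),P[m].max(0).round(),P[m].mean(0).round(),np.linalg.svd(P[m][:,:2]-P[m][:,:2].mean(0))[2][0] if m.sum()>3 else 0)
```

```text
[0] [ 5.33484e+02 -1.96880e+01 -1.90000e-02] [-3.4 -1.3 -3.1  5.8  6.5 -4.6]
[1] [ 5.30598e+02 -2.65280e+01 -1.80000e-02] [-2.8 -5.5 -3.8  3.3  5.7 10.2  0.9 -8. ]
[0, 1] [ 5.31838e+02 -2.35990e+01 -2.00000e-02] [-5.1 -5.1 -4.7  1.9  4.9 -8.5 -1.8 -2.4 -2.4  6.4  7.2 13.   1.9 -5.3]
scene 184 [497. 156. 205.] [574. 178. 224.] [537. 165. 215.] [ 0.99984883 -0.0173873 ]
side 125 [491. 155. 205.] [569. 177. 221.] [528. 164. 215.] [-0.99967079  0.02565768]
```

Call:
drive_tool(series=[[[0,0,-5],[0,0,0],-1],[[0,0,-9],[0,0,0],-1],[[-8,-4,-9],[0,0,-7],-1],[[-12,-6,-9],[0,0,-14],-1],[[-16,-8,-9],[0,0,-20.9],-1],[[-20,-10,-9],[0,0,-20.9],-1],[[-24,-12,-9],[0,0,-20.9],-1],[[-28,-14,-9],[0,0,-20.9],-1],[[-32,-16,-9],[0,0,-20.9],-1],[[-36,-18,-9],[0,0,-20.9],-1],[[-40,-20,-9],[0,0,-20.9],-1],[[-43.2,-22.1,-9],[0,0,-20.9],-1],[[-43.2,-22.1,-9],[0,0,-20.9],-1],[[-43.2,-22.1,-9],[0,0,-20.9],-1],[[-43.2,-22.1,-9],[0,0,-20.9],-1]])

```text
time_s: 1.6
eef_pos: [532.7, 166.2, 303.2]
eef_rot: [3.141, -0.001, 3.121]
force: [0.4, 0.2, 0.7]
width: 93.9
finger_force: 0.0
```

Call:
drive_tool(series=[[[0,0,4],[0,0,0],-1],[[0,0,8],[0,0,0],-1],[[0,0,10],[0,0,0],-1],[[0,0,10.7],[0,0,0],-1],[[0,0,10.7],[0,0,0],1],[[0,0,10.7],[0,0,0],1],[[0,0,10.7],[0,0,0],1],[[0,0,10.7],[0,0,0],1],[[0,0,10.7],[0,0,0],1],[[0,0,10.7],[0,0,0],1],[[0,0,10.7],[0,0,0],1],[[0,1,10.7],[0,0,0],1],[[0,2.5,10.7],[0,0,0],1],[[0,4,10.7],[0,0,0],1],[[0,5.5,10.7],[0,0,0],1],[[0,7,10.7],[0,0,0],1],[[0,8.5,10.7],[0,0,0],1],[[0,9.5,10.7],[0,0,0],1],[[0,10,10.7],[0,0,0],1],[[0,10,10.7],[0,0,0],1]], grip_force=20)

```text
time_s: 3.6
eef_pos: [535.2, 267.6, 196.5]
eef_rot: [3.139, -0.0, 3.121]
force: [-1.8, 2.5, 0.7]
width: 17.8
finger_force: 20.0
```

Call:
drive_tool(series=[[[0,0.5,0],[0,0,0],1],[[0,0.9,0],[0,0,0],1],[[0,1.2,0],[0,0,0],1],[[0,1.4,0],[0,0,0],1],[[0,1.6,0],[0,0,0],1],[[0,1.6,0],[0,0,0],1]])

```text
time_s: 4.2
eef_pos: [536.0, 281.0, 196.3]
eef_rot: [-3.141, -0.0, 3.12]
force: [-2.1, -2.3, 1.6]
width: 18.2
finger_force: 2.0
```

Call:
drive_tool(series=[[[0,0,0],[0,0,0],1],[[0,0,0],[0,0,0],1],[[0,0,0],[0,0,0],1],[[0,0.3,0],[0,0,0],1],[[0,0.6,0],[0,0,0],1],[[0,0.6,0],[0,0,0],1]])

```text
time_s: 4.8
eef_pos: [536.0, 281.0, 196.2]
eef_rot: [-3.129, -0.001, 3.12]
force: [-2.2, -17.1, 3.1]
width: 17.8
finger_force: 20.0
```

Call:
drive_tool(series=[[[0,-0.5,0],[0,0,0],-1],[[0,-0.5,0],[0,0,0],-1],[[0,-0.5,0],[0,0,0],-1],[[0,-0.5,0],[0,0,0],-1],[[0,-0.5,0],[0,0,0],-1],[[0,-0.5,-4],[0,0,0],-1],[[0,-0.5,-8],[0,0,0],-1],[[0,-2,-10.5],[0,0,0],-1],[[1,-6,-10.5],[0,0,0],-1],[[2,-11,-10.5],[0,0,0],-1],[[3,-16,-10.5],[0,0,0],-1],[[4,-21,-10.5],[0,0,0],-1],[[5,-26,-10.5],[0,0,0],-1],[[5.6,-30,-10.5],[0,0,0],-1],[[5.6,-30,-10.5],[0,0,0],-1],[[5.6,-30,-10.5],[0,0,0],-1],[[5.6,-30,-10.5],[0,0,0],-1]])

```text
time_s: 6.5
eef_pos: [474.1, -10.2, 301.5]
eef_rot: [3.14, 0.001, 3.122]
force: [0.1, -1.1, 0.3]
width: 94.2
finger_force: 0.0
```

Run:
```python
from h import *
s=get_state(); p,d=capture("wrist"); c,E=T("wrist",s); print(s["eef_pos"])
cv2.imwrite("pics/w1.png",p[:,:,::-1]); np.savez("pics/w1.npz",d=d,E=E)
```

```text
[474.11545839 -10.22582007 301.51723705]
```

View pics/w1.png

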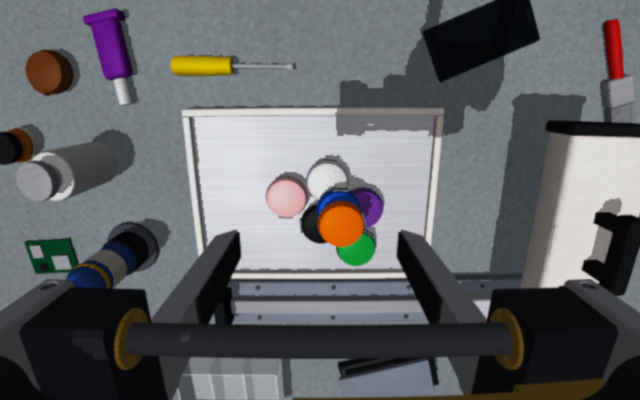

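The wrist view shows seven cases: orange (342,225) on top of blue (338,203), over purple (368,205), black (318,225), green (357,247), white (327,180) and pink (286,197). The outer tray corners are at (183,110), (443,109), (196,280) and (438,278).

```bash
cat >> h.py <<'E'
HS=dict(orange=((5,150,90),(18,255,255)),blue=((100,130,40),(122,255,255)),purple=((125,80,40),(150,255,255)),green=((50,120,40),(85,255,255)),pink=((0,30,120),(12,110,255)),black=((0,0,0),(179,80,60)),white=((0,0,0),(179,255,255)))
def look(name="wrist",tag=None,cols=None):
    s=get_state(); p,d=capture(name); c,E=T(name,s)
    if tag: cv2.imwrite(f"pics/{tag}.png",p[:,:,::-1])
    detect(p,d,c,E,cols); return p,d,c,E
TM=np.array([535,-19.5,6.]); YAW=-0.025
def tray(P):
    q=P-TM; k,z=np.cos(YAW),np.sin(YAW)
    return np.stack([k*q[...,0]+z*q[...,1],-z*q[...,0]+k*q[...,1],q[...,2]],-1)
def detect(p,d,c,E,cols=None):
    """each case: tray-frame centre from the top-face points of its colour blob"""
    X=tray(cloud(c,E,d)); h=cv2.cvtColor(p,cv2.COLOR_RGB2HSV)
    ok=(d>0)&(abs(X[...,0])<115)&(abs(X[...,1])<165)&(X[...,2]>20)&(X[...,2]<105)
    out={}; done=np.zeros_like(ok)
    for k,(lo,hi) in HS.items():
        m=(cv2.inRange(h,lo,hi)>0)&ok&~done if k!="white" else ok&~done&(h[...,1]<60)&(h[...,2]>110)
        n,lab,st,_=cv2.connectedComponentsWithStats(m.astype(np.uint8))
        if n<2: print(k,"none"); continue
        i=1+st[1:,4].argmax(); m=lab==i
        if st[i,4]<60: print(k,"few",st[i,4]); continue
        done|=cv2.dilate(m.astype(np.uint8),np.ones((3,3)))>0
        z=np.percentile(X[m][:,2],90); t=m&(X[...,2]>z-6)
        (cx,cy),r=cv2.minEnclosingCircle(X[t][:,:2].astype(np.float32))
        out[k]=(cx,cy,z); print(k,"c",round(cx),round(cy),"r",round(r),"mean",X[t][:,:2].mean(0).round(),"top",round(z),"n",st[i,4])
    return out
E
python3 - <<'E'
from h import *
from scipy.optimize import least_squares
p=cv2.imread("pics/w1.png")[:,:,::-1].copy(); w=np.load("pics/w1.npz"); c=get_calibration("wrist"); E=w["E"]
L=np.float64([(-130,-180),(-130,180),(130,-180),(130,180)]); W=onplane(c,E,[(183,110),(443.5,108.5),(196.5,280),(438,278.5)],18)[:,:2]
print(W.round(1))
f=lambda q:(L@np.array([[np.cos(q[2]),np.sin(q[2])],[-np.sin(q[2]),np.cos(q[2])]])+q[:2]-W).ravel()
r=least_squares(f,[530,-20,0]); print(r.x.round(3),r.fun.round(1))
h=cv2.cvtColor(p,cv2.COLOR_RGB2HSV)
for u,v in ((342,228),(330,199),(370,205),(357,247),(286,197),(313,225),(327,178),(230,150)): print(h[v,u],end=" ")
print(); detect(p,w["d"],c,E)
X=cloud(c,E,w["d"]); print(X[200,230],X[165,240])
E
```

```text
[[ 398.7 -193.1]
 [ 403.9  162. ]
 [ 660.  -207.4]
 [ 665.1  176.5]]
[ 5.31896e+02 -1.55040e+01 -9.00000e-03] [  1.6  -1.2  -0.4   3.7   0.3  10.7  -1.5 -13.2]
[ 13 255 224] [110 230 143] [136 173  81] [ 68 223 152] [178  34 222] [120  22  35] [ 45   2 221] [111   8 228] 
orange c 6 37 r 28 mean [ 5. 36.] top 90 n 1587
blue c -3 35 r 28 mean [-20.  31.] top 59 n 440
purple c 5 73 r 28 mean [ 0. 81.] top 31 n 659
green c 66 64 r 28 mean [69. 67.] top 30 n 748
pink few 27
black c 30 8 r 26 mean [30. -2.] top 30 n 434
white c -35 19 r 28 mean [-41.  17.] top 30 n 986
[ 531.47284309 -143.14438422    6.96672689] [ 479.11876795 -123.87763033    5.37046163]
```

Call:
drive_tool(series=[[[-3.5,1.5,4],[0,0,0],-1],[[-6.7,2.9,8],[0,0,0],-1],[[-6.7,2.9,12],[0,0,0],-1],[[-6.7,2.9,16],[0,0,0],-1],[[-6.7,2.9,19.5],[0,0,0],-1],[[-6.7,2.9,21.5],[0,0,0],-1],[[-6.7,2.9,22.5],[0,0,0],-1],[[-6.7,2.9,22.5],[0,0,0],-1],[[-6.7,2.9,22.5],[0,0,0],1],[[-6.7,2.9,22.5],[0,0,0],1],[[-6.7,2.9,22.5],[0,0,0],1],[[-6.7,2.9,22.5],[0,0,0],1],[[-6.7,2.9,22.5],[0,0,0],1],[[-6.7,2.9,22.5],[0,0,0],1],[[-6.7,2.9,21.5],[0,0,0],1],[[-6.7,2.9,19.5],[0,0,0],1],[[-6.7,2.9,17.5],[0,0,0],1],[[-6.7,2.9,17.5],[0,0,0],1]], grip_force=15)

```text
time_s: 8.35
eef_pos: [543.4, 16.0, 129.3]
eef_rot: [-3.141, 0.006, 3.121]
force: [0.2, -0.4, -0.1]
width: 59.4
finger_force: 15.0
```

Call:
drive_tool(series=[[[-2.4,-4,0],[0,0,0],1],[[-4.8,-8,0],[0,0,0],1],[[-6.4,-10.9,2],[0,0,0],1],[[-6.4,-10.9,6],[0,0,0],1],[[-6.4,-10.9,9],[0,0,0],1],[[-6.4,-10.9,10.4],[0,0,0],1],[[-6.4,-10.9,10.9],[0,0,0],1],[[-6.4,-10.9,10.9],[0,0,0],1],[[-6.4,-10.9,10.9],[0,0,0],-1],[[-6.4,-10.9,10.9],[0,0,0],-1],[[-6.4,-10.9,10.9],[0,0,0],-1],[[-6.4,-10.9,9],[0,0,0],-1],[[-6.4,-10.9,5],[0,0,0],-1],[[-6.4,-10.9,0],[0,0,0],-1],[[-3,-8,-5],[0,0,0],-1],[[1,-5.5,-10],[0,0,0],-1],[[5,-4,-14],[0,0,0],-1],[[6.9,-2.8,-17],[0,0,0],-1],[[6.9,-2.8,-17],[0,0,0],-1],[[6.9,-2.8,-17],[0,0,0],-1]])

```text
time_s: 10.35
eef_pos: [471.4, -9.3, 300.9]
eef_rot: [-3.141, 0.008, 3.122]
force: [0.6, -0.4, -0.6]
width: 94.2
finger_force: 0.0
```

```bash
sed -i 's/TM=.*/TM=np.array([532,-17.5,6.]); YAW=-0.02/; s/pink=((0,30,120),(12,110,255))/pink=((0,25,120),(179,110,255))/' h.py
python3 - <<'E'
import re
t=open("h.py").read()
t=t.replace("pink=((0,25,120),(179,110,255)),black=((0,0,0),(179,80,60))","black=((0,0,0),(179,80,75)),pink=((0,22,110),(179,110,255))")
t=t.replace("s=get_state(); p,d=capture(name)","s=get_state(); print('tcp tray',tray(np.array(s['eef_pos'])).round(1),'t',round(s['time_s'],1)); p,d=capture(name)")
open("h.py","w").write(t)
from h import *
look(tag="w2")
E
```

```text
tcp tray [-60.7   7.  294.9] t 10.3
orange c 72 -74 r 28 mean [ 70. -74.] top 31 n 1032
blue c 1 33 r 28 mean [-0. 33.] top 60 n 1462
purple c 9 71 r 28 mean [ 7. 78.] top 30 n 754
green c 70 62 r 28 mean [67. 62.] top 31 n 1052
black c 32 9 r 27 mean [37.  2.] top 30 n 613
pink c -8 -40 r 29 mean [ -9. -39.] top 30 n 1223
white c -32 18 r 28 mean [-37.  16.] top 30 n 988
```

View pics/w2.png

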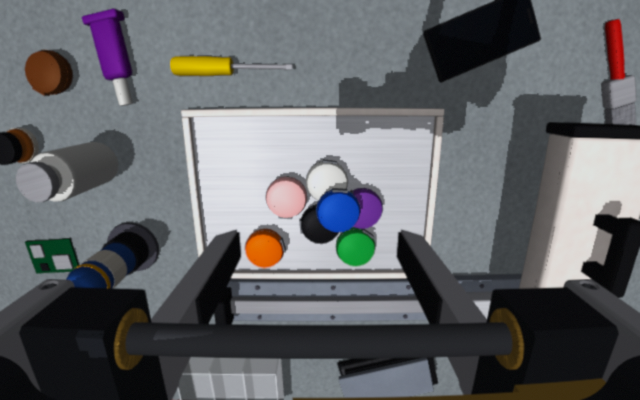

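Call:
drive_tool(series=[[[-3.5,1.5,4],[0,0,0],-1],[[-6.1,2.7,8],[0,0,0],-1],[[-6.1,2.7,12],[0,0,0],-1],[[-6.1,2.7,16],[0,0,0],-1],[[-6.1,2.7,20],[0,0,0],-1],[[-6.1,2.7,23],[0,0,0],-1],[[-6.1,2.7,24.8],[0,0,0],-1],[[-6.1,2.7,25.3],[0,0,0],-1],[[-6.1,2.7,25.3],[0,0,0],-1],[[-6.1,2.7,25.3],[0,0,0],1],[[-6.1,2.7,25.3],[0,0,0],1],[[-6.1,2.7,25.3],[0,0,0],1],[[-6.1,2.7,25.3],[0,0,0],1],[[-6.1,2.7,25.3],[0,0,0],1],[[-6.1,2.7,25.3],[0,0,0],1],[[-6.1,2.7,24],[0,0,0],1],[[-6.1,2.7,22],[0,0,0],1],[[-6.1,2.7,20.3],[0,0,0],1],[[-6.1,2.7,20.3],[0,0,0],1]])

```text
time_s: 12.3
eef_pos: [534.7, 14.9, 93.4]
eef_rot: [-3.141, 0.002, 3.12]
force: [1.0, -0.1, -0.8]
width: 59.5
finger_force: 15.0
```

Call:
drive_tool(series=[[[4,2,0],[0,0,0],1],[[7.7,4.2,0],[0,0,0],1],[[7.7,4.2,2],[0,0,0],1],[[7.7,4.2,5],[0,0,0],1],[[7.7,4.2,6.5],[0,0,0],1],[[7.7,4.2,6.5],[0,0,0],1],[[7.7,4.2,6.5],[0,0,0],1],[[7.7,4.2,6.5],[0,0,0],1]])

```text
time_s: 13.1
eef_pos: [457.8, 58.9, 28.5]
eef_rot: [3.142, 0.001, 3.12]
force: [0.2, 0.6, -0.5]
width: 59.5
finger_force: 15.0
```

Call:
drive_tool(series=[[[0,0,0.8],[0,0,0],1],[[0,0,1.25],[0,0,0],1],[[0,0,1.25],[0,0,0],1],[[0,0,1.25],[0,0,0],-1],[[0,0,1.25],[0,0,0],-1],[[0,0,1.25],[0,0,0],-1],[[0,0,0],[0,0,0],-1],[[0,0,-5],[0,0,0],-1],[[0,0,-10],[0,0,0],-1],[[-0.8,-3,-15],[0,0,0],-1],[[-1.5,-6.8,-20],[0,0,0],-1],[[-1.5,-6.8,-25],[0,0,0],-1],[[-1.5,-6.8,-27],[0,0,0],-1],[[-1.5,-6.8,-27],[0,0,0],-1],[[-1.5,-6.8,-27],[0,0,0],-1],[[-1.5,-6.8,-27],[0,0,0],-1]])

```text
time_s: 14.7
eef_pos: [469.7, -8.9, 297.0]
eef_rot: [3.141, -0.003, 3.121]
force: [-0.4, 0.3, -0.8]
width: 94.1
finger_force: 0.0
```

Run:
```python
from h import *
look(tag="w3")
```

```text
tcp tray [-62.4   7.3 291. ] t 14.7
orange c 72 -75 r 28 mean [ 70. -74.] top 30 n 1055
blue c -76 75 r 28 mean [-77.  74.] top 30 n 1389
purple c 11 60 r 28 mean [10. 60.] top 30 n 1213
green c 70 61 r 27 mean [69. 61.] top 30 n 1050
black c 34 6 r 28 mean [32.  6.] top 30 n 1145
pink c -8 -39 r 28 mean [ -9. -39.] top 30 n 1245
white c -32 18 r 28 mean [-33.  18.] top 30 n 1287
```

View pics/w3.png

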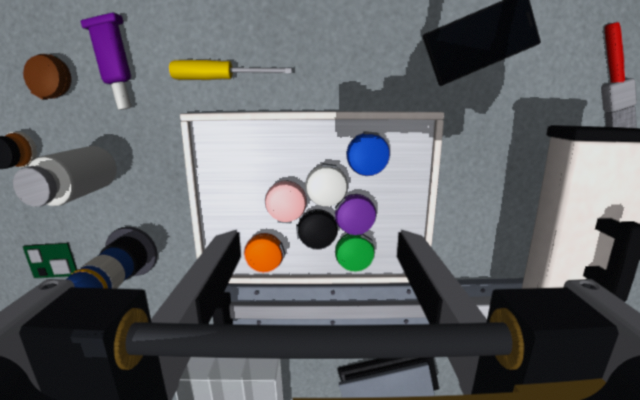

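Call:
drive_tool(series=[[[-1.5,-1,5],[0,0,8],-1],[[-3,-2,10],[0,0,16],-1],[[-5.4,-4.6,14],[0,0,24],-1],[[-5.4,-4.6,15],[0,0,32],-1],[[-5.4,-4.6,16],[0,0,40],-1],[[-5.4,-4.6,17],[0,0,48],-1],[[-5.4,-4.6,18],[0,0,56],-1],[[-5.4,-4.6,19],[0,0,64],-1],[[-5.4,-4.6,20],[0,0,72],-1],[[-5.4,-4.6,21],[0,0,80],-1],[[-5.4,-4.6,22],[0,0,88],-1],[[-5.4,-4.6,23],[0,0,90],-1],[[-5.4,-4.6,23],[0,0,90],-1],[[-5.4,-4.6,23],[0,0,90],-1],[[-5.4,-4.6,23],[0,0,90],-1]])

```text
time_s: 16.25
eef_pos: [523.8, -56.2, 68.4]
eef_rot: [-3.141, -0.0, 1.551]
force: [-0.3, 0.7, 0.5]
width: 93.8
finger_force: 0.0
```

Call:
drive_tool(series=[[[0,0,3],[0,0,0],-1],[[0,0,4.6],[0,0,0],-1],[[0,0,5],[0,0,0],-1],[[0,0,5],[0,0,0],-1],[[0,0,5],[0,0,0],1],[[0,0,5],[0,0,0],1],[[0,0,5],[0,0,0],1],[[0,0,5],[0,0,0],1],[[0,0,5],[0,0,0],1],[[0,0,5],[0,0,0],1],[[0,0,4],[0,0,0],1],[[-2,0.2,3],[0,0,0],1],[[-5,0.5,3],[0,0,0],1],[[-7.6,0.7,3],[0,0,0],1],[[-7.6,0.7,3],[0,0,0],1],[[-7.6,0.7,4],[0,0,0],1],[[-7.6,0.7,4.8],[0,0,0],1],[[-7.6,0.7,4.9],[0,0,0],1],[[-7.6,0.7,4.9],[0,0,0],1]])

```text
time_s: 18.15
eef_pos: [528.6, -131.4, 18.8]
eef_rot: [-3.14, -0.001, 1.551]
force: [0.2, -0.9, -0.6]
width: 59.6
finger_force: 15.0
```

Call:
drive_tool(series=[[[0,0,0],[0,0,0],-1],[[0,0,0],[0,0,0],-1],[[0,0,0],[0,0,0],-1],[[0,0,-3],[0,0,0],-1],[[0,0,-7],[0,0,-8],-1],[[2,-0.5,-8],[0,0,-16],-1],[[4,-1,-8],[0,0,-24],-1],[[6,-1.5,-8],[0,0,-32],-1],[[8,-2,-8],[0,0,-40],-1],[[10,-2.5,-8],[0,0,-48],-1],[[12,-3,-8],[0,0,-56],-1],[[13.2,-3.1,-8],[0,0,-64],-1],[[13.2,-3.1,-8],[0,0,-72],-1],[[13.2,-3.1,-7],[0,0,-80],-1],[[13.2,-3.1,-6],[0,0,-88],-1],[[13.2,-3.1,-5],[0,0,-90],-1],[[13.2,-3.1,-5],[0,0,-90],-1],[[13.2,-3.1,-5],[0,0,-90],-1]])

```text
time_s: 19.95
eef_pos: [501.0, 0.1, 69.6]
eef_rot: [3.141, 0.0, 3.12]
force: [-0.7, 0.8, 0.5]
width: 93.8
finger_force: 0.0
```

Call:
drive_tool(series=[[[0,0,3],[0,0,0],-1],[[0,0,4.7],[0,0,0],-1],[[0,0,5.1],[0,0,0],-1],[[0,0,5.1],[0,0,0],-1],[[0,0,5.1],[0,0,0],1],[[0,0,5.1],[0,0,0],1],[[0,0,5.1],[0,0,0],1],[[0,0,5.1],[0,0,0],1],[[0,0,5.1],[0,0,0],1],[[0,0,5.1],[0,0,0],1],[[0,0,4],[0,0,0],1],[[1,-2,3],[0,0,0],1],[[2.4,-5,3],[0,0,0],1],[[3.8,-8,3],[0,0,0],1],[[4.4,-9.2,3],[0,0,0],1],[[4.4,-9.2,3],[0,0,0],1],[[4.4,-9.2,4],[0,0,0],1],[[4.4,-9.2,4.9],[0,0,0],1],[[4.4,-9.2,5],[0,0,0],1],[[4.4,-9.2,5],[0,0,0],1]])

```text
time_s: 21.95
eef_pos: [455.0, -90.1, 18.8]
eef_rot: [3.141, -0.001, 3.122]
force: [-0.0, 1.1, -0.2]
width: 59.0
finger_force: 15.0
```

Call:
drive_tool(series=[[[0,0,0],[0,0,0],-1],[[0,0,0],[0,0,0],-1],[[0,0,0],[0,0,0],-1],[[0,0,-3],[0,0,0],-1],[[0,0,-8],[0,0,0],-1],[[-0.5,2,-13],[0,0,0],-1],[[-1,5,-18],[0,0,0],-1],[[-1.3,8,-23],[0,0,0],-1],[[-1.3,8,-27.8],[0,0,0],-1],[[-1.3,8,-27.8],[0,0,0],-1],[[-1.3,8,-27.8],[0,0,0],-1],[[-1.3,8,-27.8],[0,0,0],-1]])

```text
time_s: 23.15
eef_pos: [469.1, -11.3, 296.7]
eef_rot: [3.142, -0.001, 3.121]
force: [0.1, -0.1, -0.6]
width: 94.3
finger_force: 0.0
```

Run:
```python
from h import *
look(tag="w4")
```

```text
tcp tray [-63.    5.  290.7] t 23.1
orange c 73 -74 r 28 mean [ 71. -74.] top 30 n 1048
blue c -76 75 r 28 mean [-77.  74.] top 30 n 1384
purple c 12 60 r 28 mean [10. 60.] top 30 n 1219
green c 69 61 r 28 mean [69. 61.] top 30 n 1046
black c 33 6 r 28 mean [32.  6.] top 30 n 1138
pink c 27 -112 r 28 mean [  23. -110.] top 30 n 920
white c -76 -74 r 28 mean [-77. -73.] top 30 n 1399
```

Call:
drive_tool(series=[[[-2.5,2,5],[0,0,8],-1],[[-5,4,10],[0,0,16],-1],[[-7.5,5.5,14],[0,0,24],-1],[[-7.5,5.5,18],[0,0,32],-1],[[-7.5,5.5,22],[0,0,33],-1],[[-7.5,5.5,22.9],[0,0,33],-1],[[-7.5,5.5,22.9],[0,0,33],-1],[[-7.5,5.5,22.9],[0,0,33],-1],[[-7.5,5.5,22.9],[0,0,33],-1]])

```text
time_s: 24.1
eef_pos: [547.6, 41.8, 70.8]
eef_rot: [3.139, 0.004, 2.544]
force: [-0.4, 0.5, -0.1]
width: 94.1
finger_force: 0.0
```

Call:
drive_tool(series=[[[0.2,-0.1,3],[0,0,0],-1],[[0.2,-0.1,4.8],[0,0,0],-1],[[0.2,-0.1,5.2],[0,0,0],-1],[[0.2,-0.1,5.2],[0,0,0],-1],[[0.2,-0.1,5.2],[0,0,0],1],[[0.2,-0.1,5.2],[0,0,0],1],[[0.2,-0.1,5.2],[0,0,0],1],[[0.2,-0.1,5.2],[0,0,0],1],[[0.2,-0.1,5.2],[0,0,0],1],[[0.2,-0.1,5.2],[0,0,0],1],[[0.2,0,4],[0,0,0],1],[[2,1.7,3],[0,0,0],1],[[4,3.4,3],[0,0,0],1],[[4,3.4,3],[0,0,0],1],[[4,3.4,4.2],[0,0,0],1],[[4,3.4,5],[0,0,0],1],[[4,3.4,5.1],[0,0,0],1],[[4,3.4,5.1],[0,0,0],1]])

```text
time_s: 25.9
eef_pos: [531.7, 92.1, 16.7]
eef_rot: [-3.141, -0.001, 2.544]
force: [0.3, -0.9, -0.3]
width: 59.6
finger_force: 15.0
```

Call:
drive_tool(series=[[[0,0,0],[0,0,0],-0.5],[[0,0,0],[0,0,0],-0.5],[[0,0,0],[0,0,0],-0.5],[[0,0,-3],[0,0,0],-0.5],[[0,0,-7],[0,0,0],-1],[[-2,-1.6,-8],[0,0,-8],-1],[[-4.5,-3.5,-8],[0,0,-16],-1],[[-6.5,-5,-8],[0,0,-24],-1],[[-8.6,-6.7,-8],[0,0,-32],-1],[[-8.6,-6.7,-7],[0,0,-40],-1],[[-8.6,-6.7,-5.1],[0,0,-45],-1],[[-8.6,-6.7,-5.1],[0,0,-45],-1],[[-8.6,-6.7,-5.1],[0,0,-45],-1],[[-8.6,-6.7,-5.1],[0,0,-45],-1]])

```text
time_s: 27.3
eef_pos: [565.9, -10.9, 69.3]
eef_rot: [-3.141, 0.001, -2.954]
force: [-0.8, 0.1, -0.5]
width: 93.7
finger_force: 0.0
```

Call:
drive_tool(series=[[[0,0,3],[0,0,0],-1],[[0,0,4.7],[0,0,0],-1],[[0,0,5.1],[0,0,0],-1],[[0,0,5.1],[0,0,0],-1],[[0,0,5.1],[0,0,0],1],[[0,0,5.1],[0,0,0],1],[[0,0,5.1],[0,0,0],1],[[0,0,5.1],[0,0,0],1],[[0,0,5.1],[0,0,0],1],[[0,0,5.1],[0,0,0],1],[[0.5,0,4.5],[0,0,0],1],[[2,0,4],[0,0,0],1],[[3.5,0,4],[0,0,0],1],[[3.5,0,4],[0,0,0],1],[[3.5,0,4.6],[0,0,0],1],[[3.5,0,5],[0,0,0],1],[[3.5,0,5],[0,0,0],1]])

```text
time_s: 29.0
eef_pos: [531.3, -17.5, 17.9]
eef_rot: [3.141, -0.0, -2.953]
force: [-0.8, -0.0, -0.6]
width: 59.3
finger_force: 15.0
```

Call:
drive_tool(series=[[[0,0,0],[0,0,0],-1],[[0,0,0],[0,0,0],-1],[[0,0,0],[0,0,0],-1],[[0,0,-3],[0,0,0],-1],[[0,0,-8],[0,0,6],-1],[[2,0.7,-13],[0,0,12],-1],[[4,1.4,-18],[0,0,12],-1],[[5.8,2,-22.5],[0,0,12],-1],[[5.8,2,-27.9],[0,0,12],-1],[[5.8,2,-27.9],[0,0,12],-1],[[5.8,2,-27.9],[0,0,12],-1],[[5.8,2,-27.9],[0,0,12],-1]])

```text
time_s: 30.2
eef_pos: [469.6, -8.7, 296.0]
eef_rot: [3.141, -0.002, 3.121]
force: [0.0, -0.2, -1.1]
width: 94.1
finger_force: 0.0
```

Run:
```python
from h import *
look(tag="w5");
```

```text
tcp tray [-62.5   7.6 290. ] t 30.2
orange c 73 -74 r 28 mean [ 71. -73.] top 30 n 1059
blue c -76 75 r 28 mean [-77.  74.] top 30 n 1387
purple c -3 109 r 28 mean [ -4. 108.] top 30 n 1221
green c 70 61 r 28 mean [69. 61.] top 30 n 1057
black c 0 1 r 28 mean [-2.  1.] top 30 n 1212
pink c 28 -113 r 28 mean [  22. -111.] top 30 n 895
white c -76 -74 r 29 mean [-77. -73.] top 30 n 1408
```

View pics/w5.png

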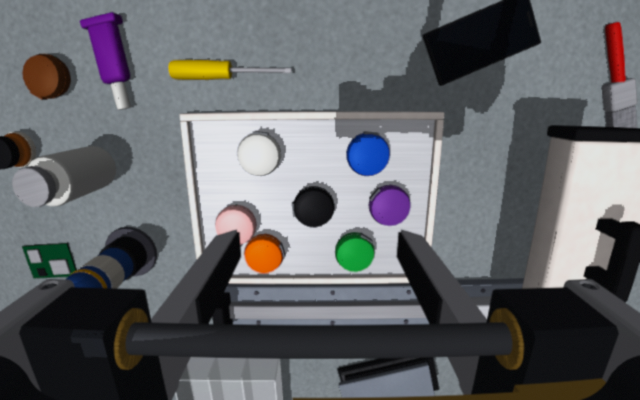

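The picture shows everything placed except pink (235,225), which has been knocked against orange (264,254). I'll move pink back.

Call:
drive_tool(series=[[[-2.5,-3.5,5],[0,0,0],-0.6],[[-5,-7,10],[0,0,0],-0.6],[[-7.5,-10,14],[0,0,0],-0.6],[[-9,-12,18],[0,0,0],-0.6],[[-9,-12,21.5],[0,0,0],-0.6],[[-9,-12,22.8],[0,0,0],-0.6],[[-9,-12,22.8],[0,0,0],-0.6],[[-9,-12,22.8],[0,0,0],-0.6],[[-9,-12,22.8],[0,0,0],-0.6]])

```text
time_s: 31.15
eef_pos: [558.4, -130.5, 70.6]
eef_rot: [-3.141, 0.002, 3.121]
force: [-0.3, -0.7, 0.5]
width: 75.1
finger_force: 0.0
```

Call:
drive_tool(series=[[[0.1,0,3],[0,0,0],-0.6],[[0.1,0,4.8],[0,0,0],-0.6],[[0.1,0,5.2],[0,0,0],-0.6],[[0.1,0,5.2],[0,0,0],-0.6],[[0.1,0,5.2],[0,0,0],1],[[0.1,0,5.2],[0,0,0],1],[[0.1,0,5.2],[0,0,0],1],[[0.1,0,5.2],[0,0,0],1],[[0.1,0,5.2],[0,0,0],1],[[1,0,4.5],[0,0,0],1],[[2,0,4.3],[0,0,0],1],[[3,0.1,4.3],[0,0,0],1],[[3,0.1,4.3],[0,0,0],1],[[3,0.1,5],[0,0,0],1],[[3,0.1,5.1],[0,0,0],1],[[3,0.1,5.1],[0,0,0],1],[[3,0.1,5.1],[0,0,0],-0.6],[[3,0.1,5.1],[0,0,0],-0.6],[[3,0.1,4],[0,0,0],-0.6],[[3,0.1,0],[0,0,0],-0.6]])

```text
time_s: 33.15
eef_pos: [524.9, -127.9, 66.9]
eef_rot: [3.138, -0.008, 3.12]
force: [0.6, -0.3, 0.2]
width: 75.1
finger_force: 0.0
```

Call:
drive_tool(series=[[[0,0,-5],[0,0,0],-1],[[1,3,-9],[0,0,0],-1],[[2.5,6.5,-13],[0,0,0],-1],[[4,9,-17],[0,0,0],-1],[[6,12,-21],[0,0,0],-1],[[6,12,-22.8],[0,0,0],-1],[[6,12,-22.8],[0,0,0],-1],[[6,12,-22.8],[0,0,0],-1],[[6,12,-22.8],[0,0,0],-1]])

```text
time_s: 34.05
eef_pos: [469.7, -8.1, 296.0]
eef_rot: [3.141, -0.003, 3.12]
force: [0.5, -0.0, -0.1]
width: 94.1
finger_force: 0.0
```

Run:
```python
from h import *
look(tag="w6"); 
for n in ("scene","side"):
    p,d=capture(n); c,E=T(n); X=cloud(c,E,d); h=cv2.cvtColor(p,cv2.COLOR_RGB2HSV)
    m=((h[...,0]<6)|(h[...,0]>174))&(h[...,1]>150)&(abs(X[...,0]-610)<60)&(abs(X[...,1]+310)<60)&(X[...,2]>162)&(X[...,2]<185)
    print(n,m.sum(),X[m].mean(0).round(1),(X[m].min(0)/2+X[m].max(0)/2).round(1))
    ys,xs=np.nonzero(m); uv=[(xs.min()+xs.max())/2,(ys.min()+ys.max())/2]; print(uv,onplane(c,E,[uv],167).round(1))
```

```text
tcp tray [-62.4   8.1 290. ] t 34.0
orange c 72 -73 r 28 mean [ 71. -73.] top 30 n 1051
blue c -76 75 r 28 mean [-77.  74.] top 30 n 1387
purple c -3 109 r 28 mean [ -4. 108.] top 30 n 1225
green c 70 61 r 28 mean [68. 61.] top 31 n 1064
black c -1 1 r 28 mean [-2.  1.] top 30 n 1224
pink c -2 -110 r 28 mean [  -3. -110.] top 30 n 1196
white c -76 -74 r 28 mean [-77. -73.] top 30 n 1394
scene 96 [ 608.6 -311.5  167.6] [ 608.4 -311.5  167.3]
[np.float64(247.5), np.float64(283.0)] [[ 607.6 -311.2  167. ]]
side 75 [ 605.8 -313.6  168.1] [ 606.7 -312.9  167.6]
[np.float64(433.0), np.float64(227.5)] [[ 605.8 -313.4  167. ]]
```

Call:
drive_tool(series=[[[-2,-4.5,0],[0,0,0],1],[[-4,-9,0],[0,0,0],1],[[-6,-13.5,0],[0,0,0],1],[[-8.5,-18,0],[0,0,0],1],[[-11,-22.5,0],[0,0,0],1],[[-13,-27,0],[0,0,0],1],[[-14.4,-30.1,0],[0,0,0],1],[[-14.4,-30.1,4],[0,0,0],1],[[-14.4,-30.1,8],[0,0,0],1],[[-14.4,-30.1,9.6],[0,0,0],1],[[-14.4,-30.1,9.6],[0,0,0],1],[[-14.4,-30.1,9.6],[0,0,0],1],[[-14.4,-30.1,9.6],[0,0,0],1]])

```text
time_s: 35.5
eef_pos: [608.7, -312.4, 202.9]
eef_rot: [-3.14, 0.002, 3.12]
force: [0.2, -0.0, 0.5]
width: 0.5
finger_force: 0.0
```

Run:
```python
from h import *
p,d=capture("scene"); c,E=T("scene"); P=cloud(c,E,d).reshape(-1,3)
m=(P[:,2]>205)&(P[:,2]<225)&(abs(P[:,0]-533)<60)&(abs(P[:,1]-260)<80); print(m.sum(),P[m].min(0),P[m].max(0),P[m].mean(0))
print(get_state()["eef_pos"]); cv2.imwrite("pics/s2.png",cv2.resize(p[230:330,180:330,::-1],(600,400),interpolation=2))
```

```text
176 [497.42054543 267.90697992 205.21563724] [577.31267935 290.4532987  223.78881621] [538.73410589 275.91806311 215.09081409]
[ 608.77897531 -312.29034008  203.16106309]
```

View pics/s2.png

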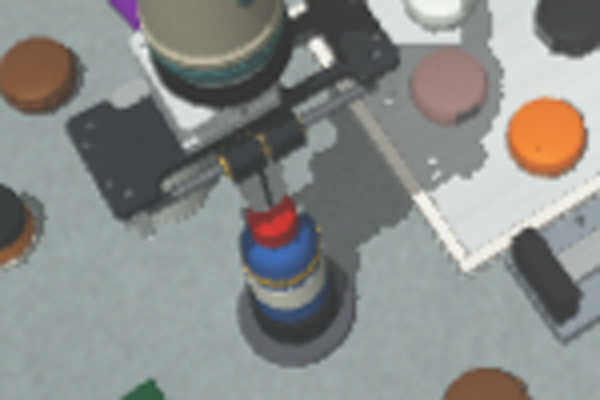

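Call:
drive_tool(series=[[[0,0,1.5],[0,0,0],1],[[0,0,2.5],[0,0,0],1],[[0,0,2.8],[0,0,0],1],[[0,0,3.1],[0,0,0],1],[[0,0,3.3],[0,0,0],1],[[0,0,3.3],[0,0,0],1],[[0,0,3.3],[0,0,0],1]])

```text
time_s: 36.25
eef_pos: [607.9, -311.6, 169.7]
eef_rot: [-3.141, 0.001, 3.121]
force: [-2.3, 1.8, 4.8]
width: 0.5
finger_force: 2.6
```

Call:
drive_tool(series=[[[0,0,0.1],[0,0,0],1],[[0,0,0.2],[0,0,0],1],[[0,0,0.3],[0,0,0],1],[[0,0,0.3],[0,0,0],1],[[0,0,0.3],[0,0,0],1],[[0,0,0.3],[0,0,0],1]])

```text
time_s: 36.85
eef_pos: [608.0, -311.6, 169.1]
eef_rot: [-3.14, 0.002, 3.121]
force: [-4.2, 2.5, 13.1]
width: 0.4
finger_force: 6.8
```

Call:
drive_tool(series=[[[0,0,-4],[0,0,0],1],[[0,0,-9],[0,0,0],1],[[0,3,-13.2],[0,0,0],1],[[1,8,-13.2],[0,0,0],-1],[[1.5,13,-13.2],[0,0,0],-1],[[2,18,-13.2],[0,0,0],-1],[[3,23,-13.2],[0,0,0],-1],[[4,28,-13.2],[0,0,0],-1],[[5,33,-13.2],[0,0,0],-1],[[6,38,-13.2],[0,0,0],-1],[[7,43,-13.2],[0,0,0],-1],[[7.5,48,-13.2],[0,0,0],-1],[[8,53,-13.2],[0,0,0],-1],[[8.5,58.9,-13.2],[0,0,0],-1],[[8.5,58.9,-13.2],[0,0,0],-1],[[8.5,58.9,-13.2],[0,0,0],-1],[[8.5,58.9,-13.2],[0,0,0],-1],[[8.5,58.9,-13.2],[0,0,0],-1]])

```text
time_s: 38.65
eef_pos: [535.8, 277.0, 297.6]
eef_rot: [-3.141, 0.0, 3.119]
force: [0.3, -1.5, 0.2]
width: 94.3
finger_force: 0.0
```

Run:
```python
from h import *
for n in ("scene","side"):
    p,d=capture(n); c,E=T(n); cv2.imwrite(f"pics/{n}5.png",p[:,:,::-1]); detect(p,d,c,E)
    X=cloud(c,E,d); m=(abs(X[...,0]-607)<12)&(abs(X[...,1]+312)<12); print("cap z",np.percentile(X[m][:,2],90))
```

```text
orange c 75 -76 r 28 mean [ 76. -77.] top 33 n 262
blue c -74 71 r 29 mean [-73.  71.] top 33 n 209
purple c 1 107 r 29 mean [  1. 106.] top 33 n 220
green c 73 58 r 27 mean [74. 58.] top 34 n 233
black few 22
pink c -1 -113 r 28 mean [  -1. -114.] top 32 n 259
white c -75 -78 r 30 mean [-73. -77.] top 33 n 249
cap z 169.86571611916946
orange c 72 -78 r 27 mean [ 71. -79.] top 34 n 163
blue c -78 69 r 26 mean [-78.  70.] top 35 n 154
purple c -6 106 r 27 mean [ -5. 105.] top 35 n 134
green c 69 56 r 25 mean [69. 55.] top 34 n 128
black c -3 -4 r 25 mean [-4. -5.] top 34 n 151
pink c -2 -113 r 29 mean [  -4. -113.] top 34 n 208
white c -77 -75 r 29 mean [-78. -77.] top 34 n 223
cap z 170.6470317357958
```

Call:
drive_tool(series=[[[0,0,4],[0,0,0],-1],[[0,0,8],[0,0,0],-1],[[0,0,10],[0,0,0],-1],[[0,0,10.2],[0,0,0],-1],[[0,0,10.2],[0,0,0],-1],[[0,0,10.2],[0,0,0],1],[[0,0,10.2],[0,0,0],1],[[0,0,10.2],[0,0,0],1],[[0,0,10.2],[0,0,0],1],[[0,0,10.2],[0,0,0],1],[[0,0,10.2],[0,0,0],1],[[0,0,10.2],[0,0,0],1],[[0,-1,10.2],[0,0,0],1],[[0,-2.5,10.2],[0,0,0],1],[[0,-4,10.2],[0,0,0],1],[[0,-5.5,10.2],[0,0,0],1],[[0,-7,10.2],[0,0,0],1],[[0,-8.5,10.2],[0,0,0],1],[[0,-9.5,10.2],[0,0,0],1],[[0,-10,10.2],[0,0,0],1]], grip_force=20)

```text
time_s: 40.75
eef_pos: [533.7, 177.4, 195.4]
eef_rot: [-3.141, 0.001, 3.119]
force: [3.2, 3.2, -4.2]
width: 17.8
finger_force: 20.0
```

Call:
drive_tool(series=[[[0,-1,0],[0,0,0],1],[[0,-2.5,0],[0,0,0],1],[[0,-4,0],[0,0,0],1],[[0,-5.5,0],[0,0,0],1],[[0,-7,0],[0,0,0],1],[[0.1,-8.5,0],[0,0,0],1],[[0.1,-10,0],[0,0,0],1],[[0.1,-11.5,0],[0,0,0],1],[[0.1,-13,0],[0,0,0],1],[[0.1,-14.5,0],[0,0,0],1],[[0.1,-16,0],[0,0,0],1],[[0.1,-17.2,0],[0,0,0],1],[[0.1,-18.2,0],[0,0,0],1],[[0.1,-19,0],[0,0,0],1],[[0.1,-19.4,0],[0,0,0],1],[[0.1,-19.4,0],[0,0,0],1]])

```text
time_s: 42.35
eef_pos: [530.5, -16.1, 195.4]
eef_rot: [-3.141, 0.005, 3.12]
force: [8.1, 0.7, -6.3]
width: 18.1
finger_force: 20.0
```

Go on gently to the stop (expected at y ≈ -19).

Call:
drive_tool(series=[[[-0.1,-0.2,0],[0,0,0],1],[[-0.1,-0.4,0],[0,0,0],1],[[-0.1,-0.6,0],[0,0,0],1],[[-0.1,-0.8,0],[0,0,0],1],[[-0.1,-0.8,0],[0,0,0],1]])

```text
time_s: 42.85
eef_pos: [530.4, -18.9, 195.4]
eef_rot: [3.133, 0.003, 3.12]
force: [7.5, 12.0, -4.7]
width: 18.0
finger_force: 20.0
```

Call:
drive_tool(series=[[[0,0.2,0],[0,0,0],1],[[0,0.3,0],[0,0,0],0],[[0,0.3,0],[0,0,0],-1],[[0,0.3,0],[0,0,0],-1],[[0,0.3,0],[0,0,0],-1],[[0,0.3,0],[0,0,0],-1],[[0,0.3,-4],[0,0,0],-1],[[0,0.3,-9],[0,0,0],-1],[[1,4,-13],[0,0,0],-1],[[2,9,-13],[0,0,0],-1],[[4,14,-13],[0,0,0],-1],[[6,19,-13],[0,0,0],-1],[[8,24,-13],[0,0,0],-1],[[10,29,-13],[0,0,0],-1],[[12,34,-13],[0,0,0],-1],[[12,34,-13],[0,0,0],-1],[[12,34,-13],[0,0,0],-1]])

```text
time_s: 44.55
eef_pos: [414.7, 322.0, 325.4]
eef_rot: [3.141, -0.001, 3.125]
force: [1.1, -1.6, -0.1]
width: 94.1
finger_force: 0.0
```

Run:
```python
from h import *
I=[]
for n in ("scene","side"):
    p,d=capture(n); c,E=T(n); detect(p,d,c,E); I.append(p[130:330,220:540,::-1])
    P=cloud(c,E,d).reshape(-1,3)
    m=(P[:,2]>205)&(P[:,2]<225)&(abs(P[:,0]-531)<60)&(abs(P[:,1]+19)<60); print(P[m].min(0).round(),P[m].max(0).round())
cv2.imwrite("pics/end.png",cv2.resize(np.vstack(I),None,fx=1.5,fy=1.5,interpolation=2))
```

```text
orange c 76 -77 r 28 mean [ 77. -77.] top 33 n 262
blue none
purple c 0 114 r 25 mean [  0. 119.] top 33 n 83
green none
black few 6
pink c 0 -113 r 28 mean [  -0. -114.] top 33 n 261
white c -75 -77 r 28 mean [-74. -76.] top 33 n 248
[492. -32. 205.] [572. -11. 222.]
orange c 71 -79 r 27 mean [ 71. -79.] top 34 n 161
blue c -77 72 r 27 mean [-80.  70.] top 35 n 137
purple none
green none
black c -3 -2 r 27 mean [-3. -7.] top 35 n 149
pink c -2 -115 r 28 mean [  -3. -115.] top 34 n 212
white c -78 -75 r 29 mean [-78. -76.] top 34 n 225
[488. -31. 205.] [567. -11. 223.]
```

View pics/end.png

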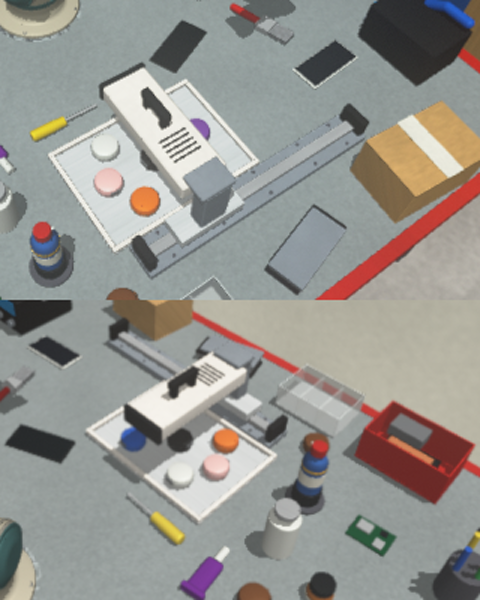

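The lamp is at its stop and the cap is up. Green is hidden from both fixed views, so I check it with the wrist camera from the left.

Run:
```python
from h import *
look(tag="w9")
```

```text
tcp tray [-122.7  334.3  319.4] t 44.6
orange none
blue c -76 77 r 28 mean [-77.  78.] top 30 n 1053
purple c -2 110 r 28 mean [ -4. 111.] top 30 n 980
green c 70 63 r 28 mean [69. 64.] top 30 n 837
black c 0 1 r 28 mean [-2.  4.] top 30 n 911
pink none
white few 42
```

View pics/w9.png

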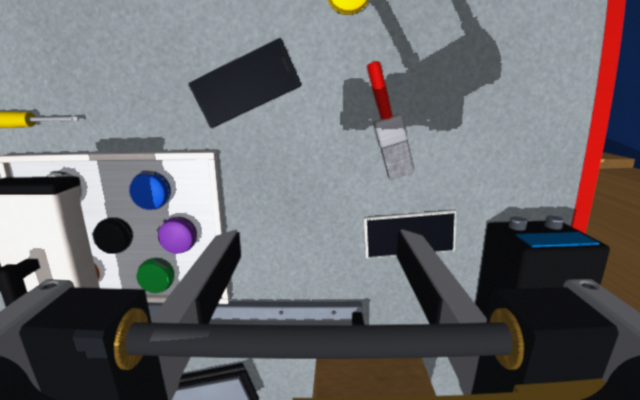

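Green (155,275), purple (178,236), blue (150,190) and black (113,236) are all where I left them.

```bash
python3 -c "
from bench import *
print(hand_in())"
```

```text
the job is handed in; nothing more can be done
None
```

The job is handed in; the simulator returned no verdict. All seven cases lay flat and at least 84 mm apart between centres in my last camera checks. The blue can was sprayed once with the lamp parked and its cap came back up, and the lamp head now stands at its stop over the middle of the tray.

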